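Unload the clamshell test fixture

ROBOT

A 7-joint arm with a two-finger parallel gripper is mounted at the origin on the work surface. World frame = base frame: x ahead of the robot, y to its left, z up, the work surface at z = 0. Lengths are in m, angles in rad, forces in N, time in s.
With the tool pointing down it reaches from about 0.35 to 0.9 m from the base axis. Payload 8.1 kg.
Tool frame: the origin (TCP) lies at the very end of the fingers, on their centre line; the grasp point (between the pads) lies 19 mm behind it; z points along the fingers, y is the direction in which the jaws open and shut (so a half turn about z gives the same grasp; the last joint's range is limited). The gripper opens to 92 mm and grips with 3 to 60 N. Pads are 19 mm wide; open, the fingers measure 130 mm over their backs; the gripper's body (75 mm by 190 mm) begins 47 mm behind the grasp point.
Start: joints at [-1.207, 0.434, 0.025, 1.573, -0.012, 1.134, -0.075], TCP at [0.281, 0.558, 0.227] pointing down, gripper open.
Joint ranges: [-2.62, 2.62], [-0.44, 2.09], [-1.27, 1.32], [0.08, 2.57], [-1.32, 4.46], [0.12, 2], [-2.74, 2.74]. Speed limits (rad/s): [2.22, 2.22, 3.01, 3.01, 3.14, 3.14, 3.14].

INTERFACE

Orientations are given as [roll, pitch, yaw] about the fixed x, y, z axes, in that order (R = Rz(yaw) Ry(pitch) Rx(roll)).
In Python, from plant import read_state, read_camera, calibration, job_done, look_for, mark_of gives the robot as it stands. The module is installed in compiled form; this text tells all that it offers.
- The arm moves only by the tool apply_moves, never from a script. Its argument "deltas" is a list of rows, each a list of 5 numbers: the closure in counts, from 0 (fully open) to 255 (shut), then the shift along the tool's x, y, z in mm, then the turn about the tool's z in degrees. In form: [[jaw, x, y, z, twist], ...]. A call has 1 to 5 rows; each row is the pose to reach, as a shift and turn from the pose commanded when the call began, along the tool's axes at that moment; what a row does not reach only later rows make up. A row lasts 1/10 s, in which the tool goes at most 50 mm and 8.59 degrees, less where a joint would pass 70% of its speed; a pose out of reach is approached as far as the arm can. A call with a gripper value outside its range is refused whole. The fingers move at their own pace and stop on an object; "squeeze" is the grip in N (left out, the last holds). Time passes only in rows, so rows that repeat a pose let the fingers close. It gives the time, the measured TCP pose, the force and the opening at its end, in the units of the state.
- read_state(): the state, without advancing time (a new reading comes with each control period).
- read_camera(name): name is "side" or "top" or "wrist"; returns the picture (400x640x3 uint8, red, green, blue); there is no depth.
- calibration(name): a dict with "fov_y" (degrees; the focal length in pixels is half the picture's height over the tangent of half this angle, whatever the lens; pixels are square), "cx", "cy" (the principal point, pixels), "eye" and "rotation" of the camera in the world. Camera axes: x right, y up, looking along -z (the intrinsics and any distortion apply to the point x, -y, -z); pixel columns grow to the right and rows downward; lengths in m; the calibration is good to about 2 mm. The wrist camera is an equidistant fisheye: a pixel r from the principal point sees the ray r / f radians off the axis. A picture is of the moment at which its call begins: read the wrist's pose just before it. calibration takes no time and is no camera call; for the wrist camera it gives the pose at the moment of the call.
- job_done(): hands the job in, once; it reports no verdict.
Trained networks look in the newest picture that a camera, given by its name, has taken for a name from the list of things; names that differ only in an ending like _2 or _b are one class to them, and where a whole thing is asked for, a point or a joint stands for the part that bears it (a point fixed in the world has none). Each returns a list of dicts, best first, with "p" (0 to 1); they miss things now and then, are a little off and sometimes report something else, mostly with a low value. They report only what shows in the picture. A call takes as long as a camera call.
- look_for(camera, query): "box" ([centre column, centre row, width, height] in pixels, round what is visible of it).
- mark_of(camera, query): "xy" ([column, row] in pixels: a listed point, or the origin of a listed thing).
The state is a dict: "time": time; "joint_pos": joint angles; "joint_velocities": joint speeds; "joint_efforts": joint torques, N m; "tool_pos": TCP position; "orientation": TCP orientation; "force": force on the tool from outside, world axes, zero at the start; "wrist_torque": the same for the moment, N m; "gripper_width": opening from 0.0 (shut) to 1.0 (fully open).
Only numpy, scipy, OpenCV 4.12 (cv2) and the standard library are available. Lean on these libraries where they do the work, as an engineer would, in place of code of your own. Each camera call takes 0.05 s, during which the arm holds its last target. There are 200 camera calls.

TASK

The module in the clamshell test fixture has passed its test: slide the fixture's thumb latch sideways to let the sprung cover swing open, lift the module out and lay it flat in the free bay of the carrier tray, beside the other two. Then swing the cover back down and press it shut until the latch has caught it. Go gently: force neither the latch nor the cover, do not drop the module, and leave everything else on the bench where it is.

Things in the scene. Friction and masses are not known exactly. Their poses are not given: they have to be found in the camera images.
- fixture: Clamshell test fixture, fixed to the bench: painted grey block 183 mm (x) by 130 mm (y), flat top 40 mm above the bench. Origin on the bench under the middle of the nest; x runs from the latch end (-108 mm) to the hinge end (+75 mm). The module lies in the nest, a recess 6 mm deep, 89 by 59 mm, under the cover. The latch is on the ledge before the cover.
- cover (a joint): Cover angle, rad: 0.004 latched shut, 1.65 fully open (just past upright), where a damped spring takes it within about 2 s once freed and holds it. Swinging it down takes 1 to 3 N at the front edge; over the last 10 mm its lip drives the hook aside: 4 to 9 N, then it gives way with a click and is caught at 0.004. Stiff rubber pads stop it 1.7 mm below that (-0.010).
- cover_hinge (a point): Middle of the cover's hinge line, which runs along the fixture's y: at x = 68 mm, 41 mm above the bench in the fixture. The cover is an aluminium box frame with a clear window, 124 by 124 mm, 30 mm high, from the hinge towards the latch; its underside lies in the plane through the hinge line, so its outer top face is 30 mm off that plane (71 mm above the bench when shut).
- cover_front (a point): Point on the cover's outer top face, mid-width, 110 mm from the hinge and 14 mm from its front edge: a good place to press, slowly. Axes turn with the cover: x towards the hinge, z out of the top face. A steel lip along the cover's front wall juts 10 mm forward, 4 mm thick, 51 mm above the bench when shut; the latch's hook holds it down.
- latch (a joint): Slide of the latch's thumb tab, m, along the fixture's +y: 0 at rest (hook over the lip), hard stop at 0.011; the cover comes free at about 0.008. A return spring resists with 1.5 N at rest to 3.2 N at the stop, plus slight friction, and takes it back to 0 when let go. A cover pressed down pushes the hook's sloped nose aside by itself, and the hook springs back over the lip.
- module_c (a point): Centre (13 mm above its underside) of the tested module, at first in the nest: aluminium base plate 84 by 54 by 6 mm with a gold-plated housing 60 by 30 mm, 20 mm high, centred on it; 26 mm high in all, long side along x, 0.11 to 0.22 kg. Take it by the housing, 30 mm across y; in the nest the plate's top is level with the fixture's top. Either way round will do.
- tray: Black carrier tray, fixed: 110 mm (x) by 222 mm (y), floor 3 mm thick, rim 11 mm high, origin under its centre. Two dividers 3 mm thick and 7 mm high make three bays side by side along its y, 73 mm apart, each 104 by 70 mm.
- free_bay (a point): Centre of the floor of the tray's empty bay, 3 mm above the bench; its x and y run along the tray's x (the bay's 104 mm side) and y.
- spare_a_c (a point): Centre, half-way up, of another module of the same kind lying in a bay of the tray; leave it.
- spare_b_c (a point): Centre, half-way up, of the third module, lying in another bay of the tray; leave it.
- driver: Screwdriver 170 mm long lying between fixture and tray; leave it. Origin under its middle.
- wafer_box: Round clear flat box 116 mm across, 28 mm high, at the back of the mat; leave it. Origin under its centre.
- solvent: White bottle 56 mm across, 140 mm high, at the left of the mat; leave it. Origin under its centre.
- chip_box: Small grey box 60 by 60 by 22 mm at the right of the mat; leave it. Origin under its centre.
- tweezers: Steel tweezers, 140 mm long, lying at the left of the mat; leave them. Origin under their middle.
- ledge (a point): Middle of the slotted ledge, 40 mm above the bench, at x = -88, y = 0 in the fixture. The latch is clamped in the slot, not tracked: its black thumb tab, 20 mm (x) by 12 mm (y), 47 to 66 mm above the bench, stands at x = -88 and anywhere from y = -42 to +20 mm. Look or feel for it, from the -y side. Its plate's top is at 46 mm; its hook, to 69 mm, is 20 to 34 mm to the tab's +y side.

How it is judged:
By the outcome, as a careful person would: the job done as asked, in the order asked, and still so for the second after the job is handed in, with the robot touching nothing.
It also fails if it takes over 66 s, if anything falls off the work surface, if the arm or the gripper's body presses on something with over 40 N, if the wrist force passes 120 N, or if a joint passes its speed limit or range.

## Working session

There is one attempt and no reset: what is moved stays moved. The work goes in short steps, Python scripts to look and compute and a tool call to move; the robot and the scene stay as the last step left them, time stands still between calls to the robot, and variables do not carry over. Pictures are saved under pics/ and viewed, about 8 in all and at most 12, crops included, and the job is handed in when it is done.

Besides the shell and the picture viewer there is one more tool, called by a JSON object that holds its "op" and its "data", one argument or row to a line. apply_moves: Moves the arm, as the interface text tells. Its arguments: {"type":"object","properties":{"deltas":{"type":"array"},"squeeze":{"type":"number"}},"required":["deltas"]}

```bash
mkdir -p pics; cat > h.py <<'E'
import numpy as np, cv2
from scipy.spatial.transform import Rotation as Ro
from plant import *
def ray(c,px):
    k=calibration(c); f=200/np.tan(np.radians(k['fov_y'])/2)
    u=(px[0]-k['cx']); v=(px[1]-k['cy'])
    if c=='wrist':
        r=np.hypot(u,v); t=r/f; s=np.sin(t)/max(r,1e-9); d=np.array([u*s,-v*s,-np.cos(t)])
    else: d=np.array([u/f,-v/f,-1])
    return np.array(k['eye']),np.array(k['rotation']).reshape(3,3)@d
def at(c,px,z):
    e,d=ray(c,px); return e+d*(z-e[2])/d[2]
def proj(c,P):
    k=calibration(c); f=200/np.tan(np.radians(k['fov_y'])/2)
    q=np.array(k['rotation']).reshape(3,3).T@(np.array(P)-np.array(k['eye']))
    if c=='wrist':
        th=np.arctan2(np.hypot(q[0],q[1]),-q[2]); n=np.hypot(q[0],q[1]); return np.array([k['cx']+f*th*q[0]/n,k['cy']-f*th*q[1]/n])
    return np.array([k['cx']+f*q[0]/-q[2],k['cy']-f*q[1]/-q[2]])
def tri(p1,p2,c1='side',c2='top'):
    a,d=ray(c1,p1);b,e=ray(c2,p2);d=d/np.linalg.norm(d);e=e/np.linalg.norm(e)
    s=np.linalg.lstsq(np.c_[d,-e],b-a,rcond=None)[0]
    return (a+s[0]*d+b+s[1]*e)/2, np.linalg.norm(a+s[0]*d-b-s[1]*e)
def save(c,n,crop=None,z=1):
    im=read_camera(c)
    o=im if crop is None else im[crop[1]:crop[3],crop[0]:crop[2]]
    cv2.imwrite('pics/'+n+'.png',cv2.resize(o[:,:,::-1],None,fx=z,fy=z,interpolation=cv2.INTER_CUBIC)); return im
E
python3 - <<'E'
from h import *
np.set_printoptions(precision=4,suppress=True)
s=read_state();print(s['time'],s['tool_pos'],s['orientation'])
for c in('top','side'): 
    save(c,c+'0'); k=calibration(c);print(c,k['eye'],k['fov_y'])
    Z=dict(fixture=0,cover_hinge=.041,cover_front=.071,ledge=.04,latch=.06,module_c=.047,tray=0,free_bay=.003,spare_a_c=.016,driver=0,wafer_box=0,solvent=0,chip_box=0)
    for q in Z:
        for m in mark_of(c,q)[:3]: print(q,round(m['p'],2),np.round(m['xy'],1),at(c,m['xy'],Z[q])[:2])
print(calibration('wrist'))
E
```

```text
0.0 [0.2811 0.5577 0.226 ] [-3.14    0.0001  2.6748]
top [ 0.4507 -0.0196  1.3197] 48.24377505108918Traceback (most recent call last):
  File "<stdin>", line 8, in <module>
  File "h.py", line 12, in at
    e,d=ray(c,px); return e+d*(z-e[2])/d[2]
        ~~~^^^^^^
  File "h.py", line 10, in ray
    return np.array(k['eye']),np.array(k['rotation']).reshape(3,3)@d
                              ~~~~~~~~~~~~~~~~~~~~~~~~~~~~~~~^^^^^
ValueError: cannot reshape array of size 3 into shape (3,3)
```

View pics/top0.png

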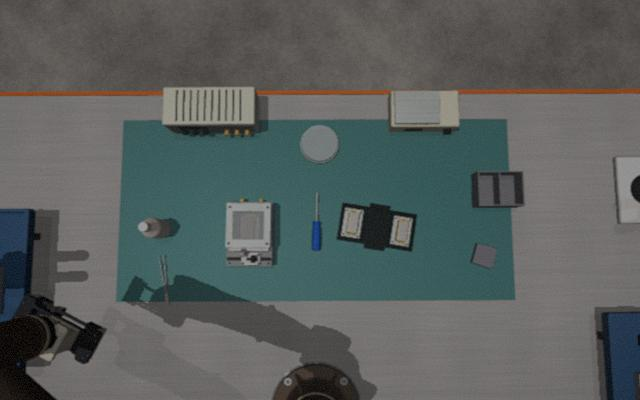

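The top view shows the fixture at about (250,233), with its latch at (250,258) on the robot side. The tray is at (377,227) with its middle bay free, and the driver lies between them.

```bash
sed -i "s/np.array(k\['rotation'\]).reshape(3,3)/Ro.from_euler('xyz',k['rotation']).as_matrix()/" h.py
cat >> h.py <<'E'
np.set_printoptions(precision=4,suppress=True)
E
python3 - <<'E'
from h import *
print(calibration('wrist'))
M={}
Z=dict(fixture=0,cover_hinge=.041,cover_front=.071,ledge=.04,latch=.06,module_c=.047,tray=0,free_bay=.003,spare_a_c=.016)
for c in('top','side'): 
    save(c,c+'0',(190,170,450,300) if c=='top' else None,3 if c=='top' else 1); k=calibration(c);print(c,k)
    for q in Z:
        for m in mark_of(c,q)[:2 if q[0:2]=='sp' else 1]: print(q,round(m['p'],2),np.round(m['xy'],1),at(c,m['xy'],Z[q])[:2]); M.setdefault(q,{}).setdefault(c,m['xy'])
for q in M:
    if len(M[q])==2: print(q,*tri(M[q]['side'],M[q]['top']))
E
```

```text
{'fov_y': 65.70646984690485, 'cx': 316.067140344481, 'cy': 198.68883310164716, 'eye': array([0.2087, 0.593 , 0.3831]), 'rotation': array([-0.3015,  0.0014,  1.1033])}
top {'fov_y': 48.24377505108918, 'cx': 321.89764849095434, 'cy': 202.41018333600044, 'eye': array([ 0.4507, -0.0196,  1.3197]), 'rotation': array([ 0.1021, -0.0005, -1.5744])}
fixture 0.85 [253.9 229.6] [0.5059 0.1803]
cover_hinge 0.57 [251.1 207.3] [0.5683 0.1829]
cover_front 0.84 [250.6 239.9] [0.4743 0.1784]
ledge 0.56 [378.  228.2] [ 0.507 -0.181]Traceback (most recent call last):
  File "<stdin>", line 8, in <module>
ValueError: it knows: chip_box, cover_front, cover_hinge, driver, fixture, free_bay, ledge, module, solvent, spare_a, spare_b, tray, tweezers, wafer_box
```

View pics/top0.png

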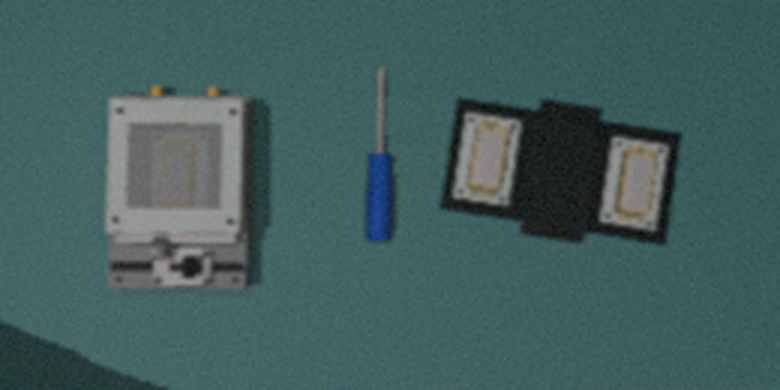

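The crop shows the tab's dark knob at about px (253,259) and the hook at about (244,251), to its +y (left) side. The fixture is nearly axis-aligned, the tray is turned by about −8°, and its middle bay is free.

```bash
python3 - <<'E'
from h import *
M={}
Z=dict(fixture=0,cover_hinge=.041,cover_front=.071,ledge=.04,module=.047,tray=0,free_bay=.003,spare_a=.016,spare_b=.016)
for c in('top','side'): 
    im=read_camera(c)
    if c=='side': save(c,'side0'); 
    for q in Z:
        try: r=mark_of(c,q)
        except Exception as e: print(q,e);continue
        for m in r[:3 if q[0:2] in('sp','mo') else 1]: print(c,q,round(m['p'],2),np.round(m['xy'],1),at(c,m['xy'],Z[q])[:2]); M.setdefault(q,{}).setdefault(c,m['xy'])
for q in M:
    if len(M[q])==2: print(q,*tri(M[q]['side'],M[q]['top']))
print(calibration('side'))
# top crop corners -> world
T=lambda p,z: at('top',(190+p[0]/3,170+p[1]/3),z)[:2]
print('cover top corners',[T(p,.071) for p in((108,97),(248,97),(243,240),(108,234))])
print('tab',T((190,260),.066),'hook',T((163,243),.069))
print('tray corners',[T(p,.011) for p in((460,100),(682,133),(664,243),(443,208))])
print(read_state()['time'])
E
```

```text
top fixture 0.68 [251.8 230.3] [0.5039 0.1865]
top cover_hinge 0.7 [248.4 202.2] [0.583  0.1909]
top cover_front 0.87 [250.3 239.1] [0.4765 0.1793]
top ledge 0.87 [246.5 257.9] [0.4239 0.1943]
top tray 0.58 [377.1 229.7] [ 0.5043 -0.1833]
spare_a it knows: chip_box, cover_front, cover_hinge, driver, fixture, free_bay, ledge, module, solvent, spare_a, spare_b, tray, tweezers, wafer_box
spare_b it knows: chip_box, cover_front, cover_hinge, driver, fixture, free_bay, ledge, module, solvent, spare_a, spare_b, tray, tweezers, wafer_box
side fixture 0.77 [277.6 178.9] [0.5183 0.1879]
side cover_hinge 0.64 [289.6 164.3] [0.5727 0.1966]
side cover_front 0.6 [289.4 166.4] [0.555 0.158]
side ledge 0.61 [247.1 180.9] [0.4073 0.1915]
side module 0.26 [290.1 165.4] [0.5693 0.1847]
side tray 0.9 [326.9 254. ] [ 0.5174 -0.1794]
spare_a it knows: chip_box, cover_front, cover_hinge, driver, fixture, free_bay, ledge, module, solvent, spare_a, spare_b, tray, tweezers, wafer_box
spare_b it knows: chip_box, cover_front, cover_hinge, driver, fixture, free_bay, ledge, module, solvent, spare_a, spare_b, tray, tweezers, wafer_box
fixture [0.5095 0.1828 0.0082] 0.01286942599354365
cover_hinge [0.5773 0.1926 0.0432] 0.011633560513274702
cover_front [0.512  0.1586 0.0903] 0.07987638656448603
ledge [0.4167 0.1985 0.0299] 0.014817313536240726
tray [ 0.5086 -0.1841  0.0112] 0.010349481720081372
{'fov_y': 53.24107161935688, 'cx': 317.7624525569947, 'cy': 200.27944260124923, 'eye': array([ 0.1604, -0.7723,  1.0308]), 'rotation': array([ 0.7245, -0.0045, -0.4945])}
cover top corners [array([0.5798, 0.2489]), array([0.5793, 0.1177]), array([0.4461, 0.1213]), array([0.4521, 0.2465])]
tab [0.4278 0.171 ] hook [0.4436 0.1958]
tray corners [array([ 0.5818, -0.0838]), array([ 0.5485, -0.3009]), array([ 0.4415, -0.2807]), array([ 0.4762, -0.0663])]
1.2
```

View pics/side0.png

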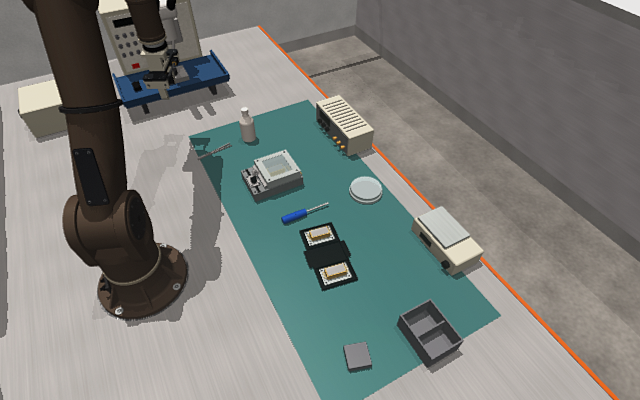

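The side view agrees: latch at about (253,182) on the near end, cover hinged at the far end, tray's middle bay empty at (327,255). Next I move to a close wrist view over the latch.

```bash
cat >> h.py <<'E'
def go(x,y,z,yawdeg):
    s=read_state();R=Ro.from_euler('xyz',s['orientation'])
    d=R.inv().apply(np.array([x,y,z])-s['tool_pos'])*1000
    dy=(yawdeg-np.degrees(s['orientation'][2])+180)%360-180
    print('t',s['time'],'pos',np.round(s['tool_pos'],4),'yaw',np.degrees(s['orientation'][2]).round(2),'F',np.round(s['force'],1),'-> delta',np.round(d,1),'twist',round(-dy,1))
E
python3 -c "
from h import *
go(.42,.18,.215,180)"
```

```text
t 1.2 pos [0.2813 0.5581 0.2267] yaw 153.25 F [-0.5 -0.8 -0.1] -> delta [-294.  -275.3   11.7] twist -26.7
```

{"op": "apply_moves", "data": {
  "deltas": [
    [255, -35, -33, 2, -5],
    [255, -70, -66, 4, -10],
    [255, -105, -98, 6, -16],
    [255, -140, -131, 8, -22],
    [255, -176, -165, 9, -26.7]
  ],
  "squeeze": 10
}}

```text
time: 1.7
tool_pos: [0.3646, 0.3299, 0.2178]
orientation: [3.141, 0.0, -3.138]
force: [-0.2, 0.4, 0.5]
gripper_width: 0.614
```

```bash
python3 -c "
from h import *
go(.42,.18,.215,180)"
```

```text
t 1.7 pos [0.3646 0.3299 0.2178] yaw -179.79 F [-0.2  0.4  0.5] -> delta [ -54.9 -150.1    2.7] twist 0.2
```

{"op": "apply_moves", "data": {
  "deltas": [
    [255, -16, -46, 1, 0],
    [255, -32, -92, 2, 0],
    [255, -48, -135, 3, 0],
    [255, -54, -150, 3, 0],
    [255, -54, -150, 3, 0]
  ]
}}

```text
time: 2.2
tool_pos: [0.4191, 0.1786, 0.215]
orientation: [-3.141, 0.001, 3.135]
force: [0.5, 0.4, -0.6]
gripper_width: 0.181
```

```bash
python3 - <<'E'
from h import *
go(.42,.18,.215,180)
im=save('wrist','w1')
print(calibration('wrist'))
for q,z in (('fixture',0),('cover_hinge',.041),('cover_front',.071),('ledge',.04),('module',.047)):
    for m in mark_of('wrist',q)[:1]: print(q,round(m['p'],2),np.round(m['xy'],1),at('wrist',m['xy'],z)[:2])
for r in look_for('wrist','latch')[:2]: print(r)
E
```

```text
t 2.2 pos [0.4191 0.1786 0.215 ] yaw 179.65 F [ 0.5  0.4 -0.6] -> delta [-0.9  1.4 -0. ] twist -0.4
{'fov_y': 65.70646984690485, 'cx': 316.067140344481, 'cy': 198.68883310164716, 'eye': array([0.3373, 0.1797, 0.372 ]), 'rotation': array([-0.3019, -0.0005,  1.5665])}
fixture 0.7 [322.6 240.8] [0.511  0.1893]
cover_hinge 0.83 [322.8 300.3] [0.5778 0.1902]
cover_front 0.74 [323.9 229.8] [0.4644 0.19  ]
module 0.31 [498.3 233. ] [0.4842 0.4191]
{'box': [311.4, 188.5, 15.0, 21.6], 'p': 0.84}
```

View pics/w1.png

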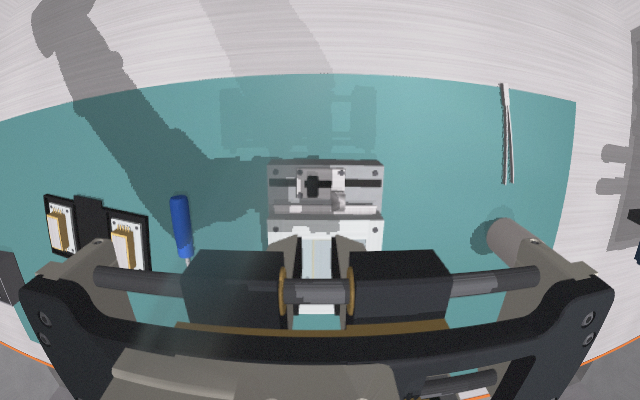

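The wrist view shows the tab at about (313,186), the hook at about (337,200) to its right (+y), and the block's front corners at (268,160) and (383,160).

```bash
python3 - <<'E'
from h import *
im=cv2.imread('pics/w1.png'); cv2.imwrite('pics/w1c.png',cv2.resize(im[150:250,250:400],None,fx=5,fy=5,interpolation=cv2.INTER_CUBIC))
for n,p,z in(('bl',(268,160),.04),('br',(383,160),.04),('coverFL',(266,219),.071),('coverFR',(384,219),.071),('tabc',(312,187),.060),('boxL',(304,188),.066),('boxR',(319,188),.066),('hook',(337,200),.069)): print(n,at('wrist',p,z))
E
```

```text
bl [0.3954 0.1289 0.04  ]
br [0.395  0.2552 0.04  ]
coverFL [0.4524 0.1289 0.071 ]
coverFR [0.4525 0.2533 0.071 ]
tabc [0.4207 0.1772 0.06  ]
boxL [0.4202 0.1691 0.066 ]
boxR [0.4202 0.1844 0.066 ]
hook [0.4321 0.2029 0.069 ]
```

View pics/w1c.png

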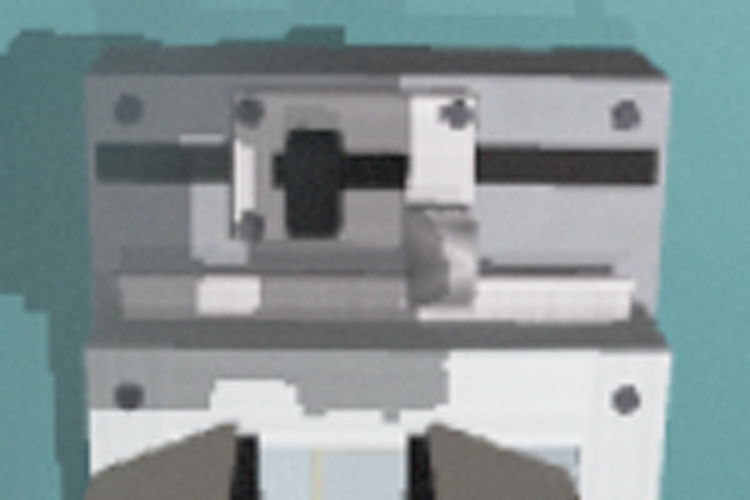

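The crop shows the tab at columns 307–318, the hook to its right, and the block spanning columns 267–384. That puts the fixture at about (0.508, 0.188) with yaw near 0, and the tab's −y face at about y=0.170. I'll approach from the −y side.

{"op": "apply_moves", "data": {
  "deltas": [
    [255, 2, -25, 25, 0],
    [255, 5, -48, 62, 0],
    [255, 5, -48, 102, 0],
    [255, 5, -48, 140, 0],
    [255, 5, -48, 162, 0]
  ]
}}

```text
time: 3.05
tool_pos: [0.4118, 0.1336, 0.0505]
orientation: [-3.141, -0.002, -3.142]
force: [1.0, 0.3, -0.4]
gripper_width: 0.005
```

```bash
python3 -c "
from h import *
go(.414,.145,.053,180)"
```

```text
t 3.05 pos [0.4118 0.1336 0.0505] yaw -180.0 F [ 1.   0.3 -0.4] -> delta [-2.2 11.4 -2.5] twist 0.0
```

{"op": "apply_moves", "data": {
  "deltas": [
    [255, -2, 3, -2, 0],
    [255, -2, 6, -2, 0],
    [255, -2, 9, -2, 0],
    [255, -2, 12, -2, 0],
    [255, -2, 12, -2, 0]
  ]
}}

```text
time: 3.55
tool_pos: [0.4157, 0.1466, 0.0557]
orientation: [3.14, 0.002, -3.141]
force: [-0.6, 0.0, 0.7]
gripper_width: 0.007
```

{"op": "apply_moves", "data": {
  "deltas": [
    [255, 0, 1, 0, 0],
    [255, 0, 2, 0, 0],
    [255, 0, 3, 0, 0],
    [255, 0, 4, 0, 0],
    [255, 0, 4, 0, 0]
  ]
}}

```text
time: 4.05
tool_pos: [0.415, 0.1497, 0.0547]
orientation: [3.142, 0.0, 3.141]
force: [1.0, 0.4, -0.6]
gripper_width: 0.007
```

{"op": "apply_moves", "data": {
  "deltas": [
    [255, 0, 1.5, 1.5, 0],
    [255, 0, 3, 1.5, 0],
    [255, 0, 3, 1.5, 0]
  ]
}}

```text
time: 4.35
tool_pos: [0.415, 0.1524, 0.0531]
orientation: [-3.141, -0.0, 3.141]
force: [-0.1, -1.6, -0.2]
gripper_width: 0.005
```

{"op": "apply_moves", "data": {
  "deltas": [
    [255, 0, 1.5, 0, 0],
    [255, 0, 3, 0, 0],
    [255, 0, 3, 0, 0]
  ]
}}

```text
time: 4.65
tool_pos: [0.415, 0.1555, 0.0532]
orientation: [-3.141, -0.0, 3.141]
force: [-0.3, -2.2, 0.7]
gripper_width: 0.004
```

{"op": "apply_moves", "data": {
  "deltas": [
    [255, 0, 1, 0, 0],
    [255, 0, 2, 0, 0],
    [255, 0, 3, 0, 0],
    [255, 0, 3, 0, 0]
  ]
}}

```text
time: 5.05
tool_pos: [0.415, 0.1586, 0.0532]
orientation: [3.142, -0.0, 3.141]
force: [-0.2, -2.8, 0.5]
gripper_width: 0.008
```

```bash
python3 - <<'E'
from h import *
go(.41,.13,.053,180)
im=save('top','t2',(200,180,300,280),5)
save('wrist','w2')
E
```

```text
t 5.05 pos [0.415  0.1586 0.0532] yaw 179.96 F [-0.2 -2.8  0.5] -> delta [  5.  -28.6   0.2] twist -0.0
```

View pics/t2.png

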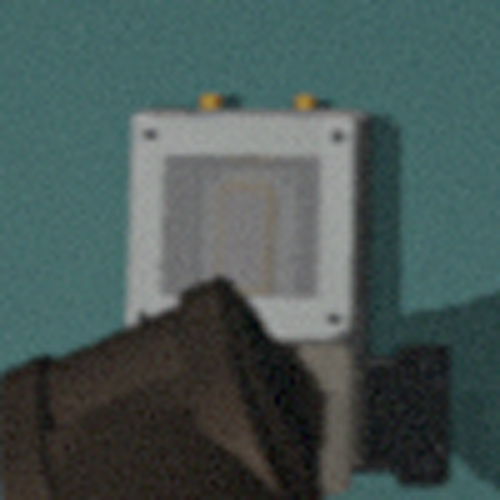

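The cover is still shut in this crop (frame front at about row 330). The push force suggests nearly 8 mm of travel, so I go a little further.

{"op": "apply_moves", "data": {
  "deltas": [
    [255, 0, 1, 0, 0],
    [255, 0, 1.3, 0, 0],
    [255, 0, 1.3, 0, 0],
    [255, 0, 1.3, 0, 0]
  ]
}}

```text
time: 5.55
tool_pos: [0.415, 0.1599, 0.0533]
orientation: [3.142, 0.0, 3.141]
force: [0.1, -3.5, 0.2]
gripper_width: 0.008
```

```bash
cat > cmp.py <<'E'
from h import *
import sys
im=read_camera('top'); cv2.imwrite('pics/'+sys.argv[1]+'.png',im[:,:,::-1]); b=im[180:280,200:300].astype(int).mean(2)
print('bright px rows',[(i,int((b[i]>140).sum())) for i in range(0,70,6)])
go(.41,.13,.053,180)
E
python3 cmp.py t3
```

```text
bright px rows [(0, 0), (6, 0), (12, 0), (18, 0), (24, 43), (30, 43), (36, 11), (42, 12), (48, 12), (54, 11), (60, 28), (66, 12)]
t 5.6 pos [0.4151 0.1599 0.0532] yaw 179.95 F [ 0.7 -3.9  1. ] -> delta [  5.  -29.9   0.2] twist -0.0
```

{"op": "apply_moves", "data": {
  "deltas": [
    [255, 0, 0, 0, 0],
    [255, 0, 0, 0, 0],
    [255, 0, 0, 0, 0],
    [255, 0, 0, 0, 0]
  ]
}}

```text
time: 6.0
tool_pos: [0.4151, 0.1599, 0.0533]
orientation: [3.141, 0.0, 3.141]
force: [0.6, -2.2, -0.2]
gripper_width: 0.004
```

```bash
python3 cmp.py t4
```

```text
bright px rows [(0, 0), (6, 0), (12, 0), (18, 0), (24, 43), (30, 43), (36, 11), (42, 12), (48, 12), (54, 12), (60, 27), (66, 12)]
t 6.05 pos [0.4151 0.1599 0.0532] yaw 179.95 F [-0.  -2.5  0.2] -> delta [  5.  -29.9   0.2] twist -0.1
```

{"op": "apply_moves", "data": {
  "deltas": [
    [255, 0, 0.6, 0, 0],
    [255, 0, 1.0, 0, 0],
    [255, 0, 1.0, 0, 0],
    [255, 0, 1.0, 0, 0],
    [255, 0, 1.0, 0, 0]
  ]
}}

```text
time: 6.55
tool_pos: [0.4151, 0.1609, 0.0532]
orientation: [3.141, 0.0, 3.141]
force: [-0.2, -1.8, 0.8]
gripper_width: 0.007
```

```bash
python3 cmp.py t5
```

```text
bright px rows [(0, 0), (6, 0), (12, 0), (18, 0), (24, 43), (30, 39), (36, 11), (42, 12), (48, 11), (54, 12), (60, 26), (66, 12)]
t 6.6 pos [0.4151 0.1609 0.0532] yaw 179.95 F [-0.3 -1.7  0.7] -> delta [  5.  -30.9   0.2] twist -0.0
```

{"op": "apply_moves", "data": {
  "deltas": [
    [255, 0, 0, 0, 0],
    [255, 0, 0, 0, 0],
    [255, 0, 0, 0, 0],
    [255, 0, 0, 0, 0]
  ]
}}

```text
time: 7.0
tool_pos: [0.4151, 0.1609, 0.0533]
orientation: [3.141, 0.0, 3.141]
force: [0.4, -1.9, 1.1]
gripper_width: 0.004
```

```bash
python3 cmp.py t6; python3 -c "
from h import *
a=cv2.imread('pics/t6.png')[170:300,190:310]; cv2.imwrite('pics/t6c.png',cv2.resize(a,None,fx=4,fy=4))
d=cv2.absdiff(cv2.imread('pics/t6.png'),cv2.imread('pics/t3.png')).max(2); print([(i,int(d[i:i+10,220:280].mean())) for i in range(180,290,10)])"
```

```text
bright px rows [(0, 0), (6, 0), (12, 0), (18, 0), (24, 43), (30, 39), (36, 11), (42, 11), (48, 11), (54, 11), (60, 26), (66, 12)]
t 7.05 pos [0.4151 0.1609 0.0532] yaw 179.95 F [-0.6 -1.3  0.2] -> delta [  5.  -30.9   0.2] twist -0.0
[(180, 4), (190, 4), (200, 4), (210, 4), (220, 4), (230, 5), (240, 6), (250, 7), (260, 7), (270, 7), (280, 7)]
```

```bash
python3 - <<'E'
from h import *
a=save('wrist','w3')
for n in('w2','w3'):
    pass
x=np.vstack([cv2.imread(f'pics/{n}.png')[130:260,200:420] for n in('w2','w3')])
cv2.imwrite('pics/w23.png',cv2.resize(x,None,fx=2.3,fy=2.3,interpolation=cv2.INTER_CUBIC))
go(.41,.13,.053,180)
E
```

```text
t 7.1 pos [0.415  0.1609 0.0532] yaw 179.95 F [-0.  -2.3  0.8] -> delta [  5.  -30.9   0.2] twist -0.0
```

View pics/w23.png

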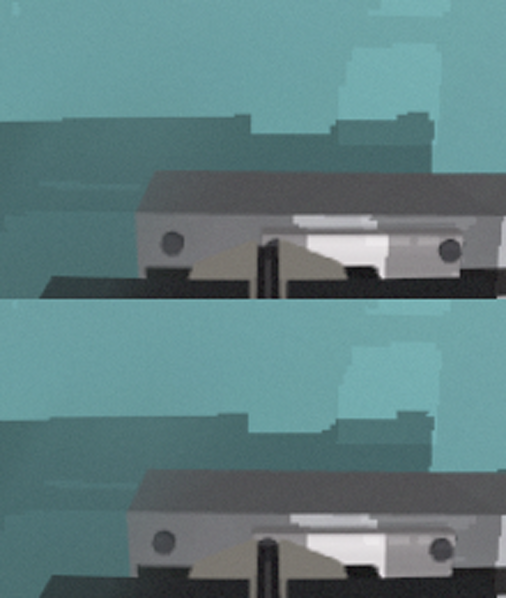

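The two wrist crops show the tab moving with the finger. Its gap to the clamp screw has shrunk to about 13 mm from about 20 mm, a slide of about 7.5 mm, so it needs roughly 1 mm more.

{"op": "apply_moves", "data": {
  "deltas": [
    [255, 0, 0.5, 0, 0],
    [255, 0, 1.0, 0, 0],
    [255, 0, 1.0, 0, 0],
    [255, 0, 1.0, 0, 0],
    [255, 0, 1.0, 0, 0]
  ]
}}

```text
time: 7.6
tool_pos: [0.415, 0.1617, 0.0532]
orientation: [-3.142, -0.0, 3.141]
force: [0.5, -2.9, -0.4]
gripper_width: 0.006
```

```bash
python3 cmp.py t7
```

```text
bright px rows [(0, 0), (6, 0), (12, 0), (18, 0), (24, 0), (30, 0), (36, 0), (42, 0), (48, 0), (54, 0), (60, 0), (66, 0)]
t 7.65 pos [0.415  0.1618 0.0532] yaw 179.95 F [-0.5 -2.7  1.1] -> delta [  5.  -31.8   0.2] twist -0.1
```

Freed: the bright frame has left the picture. I back off and go above the nest.

{"op": "apply_moves", "data": {
  "deltas": [
    [255, 0, 0, 0, 0],
    [255, 0, 0, 0, 0],
    [255, 0, -10, 0, 0],
    [255, 0, -20, -5, 0],
    [255, 5, -20, -50, 0]
  ]
}}

```text
time: 8.15
tool_pos: [0.4079, 0.1391, 0.1008]
orientation: [-3.138, -0.007, 3.139]
force: [0.2, -0.5, -0.6]
gripper_width: 0.003
```

{"op": "apply_moves", "data": {
  "deltas": [
    [140, 0, 0, -50, 0],
    [140, 0, 10, -95, 0],
    [140, -30, 35, -100, 0],
    [140, -65, 45, -100, 0],
    [140, -90, 47, -100, 0]
  ]
}}

```text
time: 8.65
tool_pos: [0.5021, 0.1901, 0.2046]
orientation: [3.139, 0.003, -3.141]
force: [0.2, 0.2, -0.7]
gripper_width: 0.394
```

{"op": "apply_moves", "data": {
  "deltas": [
    [140, 0, 0, 0, 0],
    [140, 0, 0, 0, 0],
    [140, 0, 0, 0, 0]
  ]
}}

```text
time: 8.95
tool_pos: [0.499, 0.1882, 0.2032]
orientation: [-3.142, -0.001, 3.141]
force: [-0.0, -0.8, 0.3]
gripper_width: 0.452
```

```bash
python3 - <<'E'
from h import *
go(.508,.188,.1,180)
a=save('wrist','w4')
for q,z in (('fixture',0),('cover_hinge',.041),('cover_front',.151),('ledge',.04),('module',.047)):
    for m in mark_of('wrist',q)[:2]: print(q,round(m['p'],2),np.round(m['xy'],1),at('wrist',m['xy'],z)[:2])
for r in look_for('wrist','module')[:3]: print(r)
E
```

```text
t 8.95 pos [0.499  0.1882 0.2032] yaw 179.94 F [-0.  -0.8  0.3] -> delta [ -9.1  -0.2 103.2] twist -0.1
cover_hinge 0.55 [314.9 247. ] [0.5755 0.186 ]
cover_front 0.95 [313.4 338.2] [0.6143 0.1849]
cover_front 0.7 [314.1 251.1] [0.525  0.1859]
module 0.81 [318.2 197.4] [0.5147 0.1898]
{'box': [318.8, 192.4, 50.7, 76.9], 'p': 0.73}
```

View pics/w4.png

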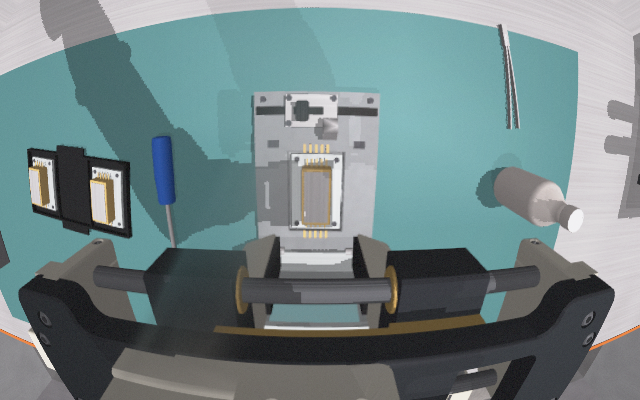

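The cover stands open. The module is visible with its plate at cols 290–343, rows 153–230 and its housing at cols 301–331. The latch has sprung back.

```bash
python3 - <<'E'
from h import *
for p,z in (((290,153),.04),((343,153),.04),((290,230),.04),((343,230),.04),((301,168),.06),((331,168),.06),((301,226),.06),((331,226),.06),((255,95),.04),((379,95),.04)): print(p,at('wrist',p,z)[:2])
go(.508,.188,.043,180)
E
```

```text
(290, 153) [0.4683 0.1604]
(343, 153) [0.4684 0.2158]
(290, 230) [0.5553 0.1582]
(343, 230) [0.5553 0.2178]
(301, 168) [0.4803 0.1727]
(331, 168) [0.4804 0.2024]
(301, 226) [0.5421 0.1717]
(331, 226) [0.5422 0.2032]
(255, 95) [0.4066 0.1249]
(379, 95) [0.4067 0.2525]
t 9.3 pos [0.4998 0.1888 0.2034] yaw 179.96 F [0.2 0.  0.9] -> delta [ -8.2  -0.8 160.4] twist -0.0
```

{"op": "apply_moves", "data": {
  "deltas": [
    [115, -11, -1, 40, 0],
    [115, -11, -1, 85, 0],
    [115, -11, -1, 125, 0],
    [115, -11, -1, 150, 0],
    [115, -11, -1, 157, 0]
  ]
}}

```text
time: 9.8
tool_pos: [0.5092, 0.187, 0.0436]
orientation: [-3.14, -0.004, 3.141]
force: [-0.3, -0.9, 0.8]
gripper_width: 0.549
```

{"op": "apply_moves", "data": {
  "deltas": [
    [115, 0, 0, 0, 0],
    [200, 0, 0, 0, 0],
    [255, 0, 0, 0, 0],
    [255, 0, 0, 0, 0],
    [255, 0, 0, 0, 0]
  ],
  "squeeze": 15
}}

```text
time: 10.3
tool_pos: [0.5119, 0.1881, 0.0475]
orientation: [3.141, 0.002, 3.141]
force: [-1.5, -1.3, 7.6]
gripper_width: 0.322
```

```bash
python3 -c "
from h import *
go(.511,.188,.043,180)
print(read_state()['gripper_width']*92)"
```

```text
t 10.3 pos [0.5119 0.1881 0.0475] yaw 179.94 F [-1.5 -1.3  7.6] -> delta [ 0.9 -0.1  4.5] twist -0.1
29.612019902233683
```

Gripped at 29.6 mm, as expected for the housing. I lift slowly and check.

{"op": "apply_moves", "data": {
  "deltas": [
    [255, 0, 0, -2, 0],
    [255, 0, 0, -5, 0],
    [255, 0, 0, -12, 0],
    [255, 0, 0, -25, 0],
    [255, 0, 0, -45, 0]
  ],
  "squeeze": 20
}}

```text
time: 10.8
tool_pos: [0.5104, 0.1875, 0.0917]
orientation: [-3.141, -0.002, 3.141]
force: [0.5, -0.6, -1.3]
gripper_width: 0.325
```

{"op": "apply_moves", "data": {
  "deltas": [
    [255, 0, 0, -30, 0],
    [255, 0, 0, -50, 0],
    [255, 0, 0, -50, 0]
  ]
}}

```text
time: 11.1
tool_pos: [0.5129, 0.1885, 0.1449]
orientation: [3.139, 0.005, 3.141]
force: [0.2, 0.1, -2.3]
gripper_width: 0.325
```

```bash
python3 - <<'E'
from h import *
go(.511,-.183,.143,180-8.7)
print(read_state()['gripper_width']*92)
a=save('wrist','w5')
E
```

```text
t 11.1 pos [0.5129 0.1885 0.1449] yaw 179.94 F [ 0.2  0.1 -2.3] -> delta [   1.6 -371.5    0.9] twist 8.6
29.88914427735854
```

View pics/w5.png

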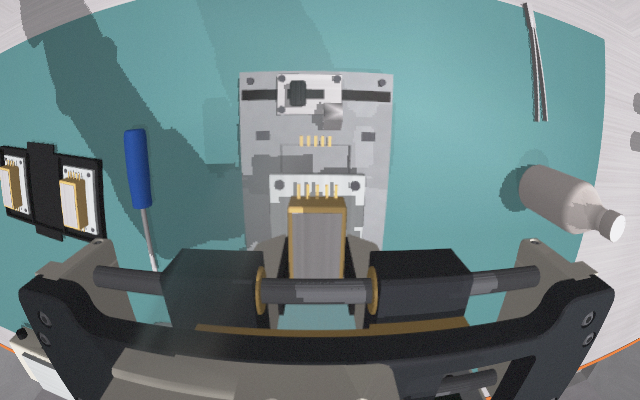

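The module hangs level and centred in the jaws at about (317,235). I carry it over to the tray.

{"op": "apply_moves", "data": {
  "deltas": [
    [255, -8, -35, -18, 2],
    [255, -16, -80, -35, 4],
    [255, -24, -125, -45, 6],
    [255, -32, -170, -45, 8],
    [255, -40, -215, -45, 8.6]
  ]
}}

```text
time: 11.65
tool_pos: [0.5505, -0.029, 0.1858]
orientation: [-3.142, -0.001, 2.99]
force: [0.9, -0.3, -1.7]
gripper_width: 0.325
```

```bash
python3 -c "
from h import *
go(.56,-.183,.19,180-8.7)"
```

```text
t 11.65 pos [ 0.5505 -0.029   0.1858] yaw 171.29 F [ 0.9 -0.3 -1.7] -> delta [ -32.7 -150.8   -4.3] twist -0.0
```

{"op": "apply_moves", "data": {
  "deltas": [
    [255, -10, -45, -2, 0],
    [255, -20, -90, -4, 0],
    [255, -30, -130, -4, 0],
    [255, -33, -150, -4, 0],
    [255, -33, -150, -4, 0]
  ]
}}

```text
time: 12.15
tool_pos: [0.5594, -0.1851, 0.1891]
orientation: [-3.139, -0.002, 2.985]
force: [-0.4, 0.9, -1.2]
gripper_width: 0.323
```

```bash
python3 - <<'E'
from h import *
go(.511,-.183,.143,180-8.7)
a=save('wrist','w6')
for q,z in (('tray',0),('free_bay',.003),('module',.016),('spare_a',.016)):
    for m in mark_of('wrist',q)[:3]: print(q,round(m['p'],2),np.round(m['xy'],1),at('wrist',m['xy'],z)[:2])
go(.511,-.183,.143,180-8.7)
E
```

```text
t 12.15 pos [ 0.5594 -0.1851  0.1891] yaw 171.0 F [-0.4  0.9 -1.2] -> delta [48.1 -5.4 46.2] twist -0.3
tray 0.55 [312.4 136.2] [ 0.5134 -0.1784]
module 0.63 [318.8 249.5] [ 0.6451 -0.1893]Traceback (most recent call last):
  File "<stdin>", line 5, in <module>
ValueError: it knows: chip_box, cover_front, cover_hinge, driver, fixture, free_bay, ledge, module, solvent, spare_a, spare_b, tray, tweezers, wafer_box
```

View pics/w6.png

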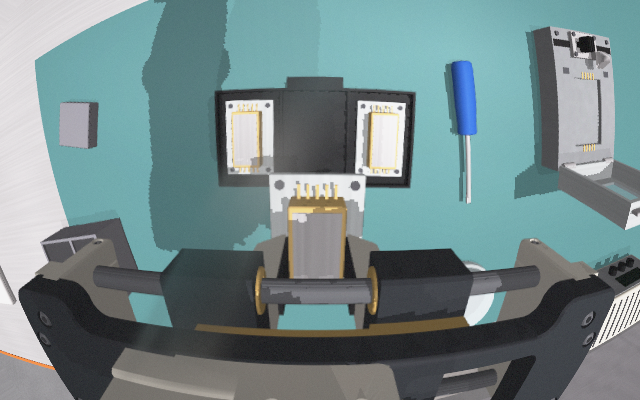

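The tray corners are at about (217,92), (414,93), (410,186) and (220,184). The dividers at cols ~286 and ~348 bound the empty middle bay, and the module is held level.

```bash
python3 - <<'E'
from h import *
P=np.array([at('wrist',p,.011)[:2] for p in((217,92),(414,93),(410,186),(220,184))]);print(P,P.mean(0))
d=P[1]+P[2]-P[0]-P[3];yaw=np.degrees(np.arctan2(-d[0],d[1]));print(yaw,np.linalg.norm(d)/2)
S=np.array([at('wrist',p,.009)[:2] for p in((249,138),(381,139))]);print(S,S.mean(0))
c=P.mean(0); go(c[0],c[1],.06,180+yaw)
E
```

```text
[[ 0.4459 -0.2727]
 [ 0.4794 -0.0587]
 [ 0.5846 -0.0736]
 [ 0.5494 -0.2904]] [ 0.5148 -0.1739]
-9.063538704250936 0.218144576218314
[[ 0.5036 -0.2463]
 [ 0.5266 -0.1021]] [ 0.5151 -0.1742]
t 12.35 pos [ 0.5608 -0.1788  0.1895] yaw 171.46 F [-0.7  1.  -1.9] -> delta [ 46.   -2.1 129.6] twist 0.5
```

The arm was still settling when that picture was taken, so I correct by registering a new still one.

```bash
python3 - <<'E'
from h import *
go(.51,-.18,.06,171)
b=cv2.cvtColor(save('wrist','w7'),cv2.COLOR_RGB2GRAY); a=cv2.imread('pics/w6.png',0)
m=np.zeros_like(a);m[80:170,205:425]=255
p0=np.float32([[250,138],[381,139],[217,92],[414,93],[410,184],[222,182]]).reshape(-1,1,2)
pts=cv2.goodFeaturesToTrack(a,60,.02,5,mask=m)
q,st,_=cv2.calcOpticalFlowPyrLK(a,b,pts,None,winSize=(31,31)); k=st.ravel()>0
H,_=cv2.estimateAffinePartial2D(pts[k],q[k]);print(H)
P=np.array([at('wrist',H@[*p,1],.011)[:2] for p in((217,92),(414,93),(410,186),(220,184))]);print(P,P.mean(0))
d=P[1]+P[2]-P[0]-P[3];yaw=np.degrees(np.arctan2(-d[0],d[1]));print(yaw)
S=np.array([at('wrist',H@[*p,1],.009)[:2] for p in((249,138),(381,139))]);print(S,S.mean(0))
c=P.mean(0); go(c[0],c[1],.06,180+yaw)
E
```

```text
t 12.35 pos [ 0.5608 -0.1788  0.1895] yaw 171.46 F [-0.7  1.  -1.9] -> delta [ 49.9  -8.9 129.6] twist 0.5
[[ 0.9981 -0.0007 -5.027 ]
 [ 0.0007  0.9981 -0.3374]]
[[ 0.4443 -0.2791]
 [ 0.4787 -0.0655]
 [ 0.5833 -0.0807]
 [ 0.548  -0.2972]] [ 0.5136 -0.1806]
-9.224993112738453
[[ 0.5023 -0.2525]
 [ 0.5256 -0.1086]] [ 0.5139 -0.1806]
t 12.4 pos [ 0.5609 -0.1787  0.1897] yaw 171.48 F [ 0.4  0.1 -1. ] -> delta [ 46.4  -9.  129.8] twist 0.7
```

{"op": "apply_moves", "data": {
  "deltas": [
    [255, 23, -5, 10, 0.7],
    [255, 46, -9, 30, 0.7],
    [255, 46, -9, 70, 0.7],
    [255, 46, -9, 110, 0.7],
    [255, 46, -9, 135, 0.7]
  ]
}}

```text
time: 12.9
tool_pos: [0.5132, -0.1806, 0.053]
orientation: [3.141, -0.002, 2.981]
force: [-0.0, 0.0, -1.3]
gripper_width: 0.326
```

{"op": "apply_moves", "data": {
  "deltas": [
    [255, 0, 0, 0, 0],
    [255, 0, 0, 0, 0],
    [255, 0, 0, 0, 0]
  ]
}}

```text
time: 13.2
tool_pos: [0.5155, -0.1824, 0.0568]
orientation: [-3.142, 0.003, 2.979]
force: [0.1, -0.3, -0.6]
gripper_width: 0.327
```

```bash
python3 -c "
from h import *
go(.5137,-.1805,.0185,170.8)"
```

```text
t 13.2 pos [ 0.5155 -0.1824  0.0568] yaw 170.69 F [ 0.1 -0.3 -0.6] -> delta [ 2.2  1.6 38.3] twist -0.1
```

{"op": "apply_moves", "data": {
  "deltas": [
    [255, 1, 1, 10, 0],
    [255, 1, 1, 20, 0],
    [255, 1, 1, 29, 0],
    [255, 1, 1, 34, 0],
    [255, 1, 1, 34, 0]
  ]
}}

```text
time: 13.7
tool_pos: [0.5126, -0.1812, 0.0202]
orientation: [3.141, -0.002, 2.978]
force: [-0.2, -0.4, -1.5]
gripper_width: 0.324
```

{"op": "apply_moves", "data": {
  "deltas": [
    [255, 0, 0, 0.5, 0],
    [255, 0, 0, 1, 0],
    [255, 0, 0, 1.5, 0],
    [255, 0, 0, 1.5, 0]
  ]
}}

```text
time: 14.1
tool_pos: [0.5134, -0.1814, 0.0199]
orientation: [3.142, 0.0, 2.978]
force: [0.3, -0.6, -1.6]
gripper_width: 0.329
```

```bash
python3 -c "
from h import *
go(.5137,-.1805,.0185,170.8)"
```

```text
t 14.1 pos [ 0.5134 -0.1814  0.0199] yaw 170.65 F [ 0.3 -0.6 -1.6] -> delta [-0.1  0.9  1.4] twist -0.1
```

{"op": "apply_moves", "data": {
  "deltas": [
    [255, 0, 0.5, 1, 0],
    [255, 0, 1, 2, 0],
    [255, 0, 1, 2.5, 0],
    [255, 0, 1, 2.5, 0]
  ]
}}

```text
time: 14.5
tool_pos: [0.5134, -0.1803, 0.0171]
orientation: [3.142, -0.0, 2.979]
force: [0.2, -0.2, -1.0]
gripper_width: 0.32
```

{"op": "apply_moves", "data": {
  "deltas": [
    [255, 0, 0, 0.5, 0],
    [255, 0, 0, 1, 0],
    [255, 0, 0, 1, 0]
  ]
}}

```text
time: 14.8
tool_pos: [0.5135, -0.1804, 0.0165]
orientation: [3.141, 0.0, 2.978]
force: [-1.5, 0.6, 4.0]
gripper_width: 0.322
```

Contact (+4 N). I release and lift straight up.

{"op": "apply_moves", "data": {
  "deltas": [
    [160, 0, 0, 0, 0],
    [150, 0, 0, 0, 0],
    [145, 0, 0, 0, 0],
    [145, 0, 0, 0, 0]
  ]
}}

```text
time: 15.2
tool_pos: [0.5135, -0.1804, 0.0162]
orientation: [-3.142, 0.0, 2.978]
force: [-0.0, -0.2, -0.8]
gripper_width: 0.431
```

{"op": "apply_moves", "data": {
  "deltas": [
    [145, 0, 0, -8, 0],
    [145, 0, 0, -25, 0],
    [145, 0, 0, -70, 0],
    [145, 0, 0, -115, 0],
    [145, 0, 0, -160, 0]
  ]
}}

```text
time: 15.7
tool_pos: [0.513, -0.1804, 0.1784]
orientation: [-3.141, -0.0, 2.978]
force: [1.7, 0.4, -0.1]
gripper_width: 0.429
```

{"op": "apply_moves", "data": {
  "deltas": [
    [255, -20, 0, -20, 0],
    [255, -45, 0, -40, 0],
    [255, -45, 0, -40, 0],
    [255, -45, 0, -40, 0]
  ]
}}

```text
time: 16.1
tool_pos: [0.5577, -0.1877, 0.2164]
orientation: [-3.141, 0.0, 2.978]
force: [0.0, -0.4, -0.1]
gripper_width: 0.138
```

```bash
python3 - <<'E'
from h import *
go(.645,.188,.24,180)
im=save('wrist','w8')
x=np.hstack([im[70:220,190:440]]);cv2.imwrite('pics/w8c.png',cv2.resize(im[60:260,170:640,::-1],None,fx=1.6,fy=1.6))
for q,z in (('module',.016),):
    for m in mark_of('wrist',q)[:3]: print(q,round(m['p'],2),np.round(m['xy'],1),at('wrist',m['xy'],z)[:2])
for m in mark_of('wrist','cover_front')[:2]: print(m)
E
```

```text
t 16.1 pos [ 0.5577 -0.1877  0.2164] yaw 170.65 F [ 0.  -0.4 -0.1] -> delta [-25.1 384.9 -23.6] twist -9.3
module 0.78 [319.5 141.3] [ 0.5176 -0.1784]
module 0.26 [574.7 156.3] [0.583  0.2061]
{'xy': [629.2, 203.7], 'p': 0.67}
```

View pics/w8c.png

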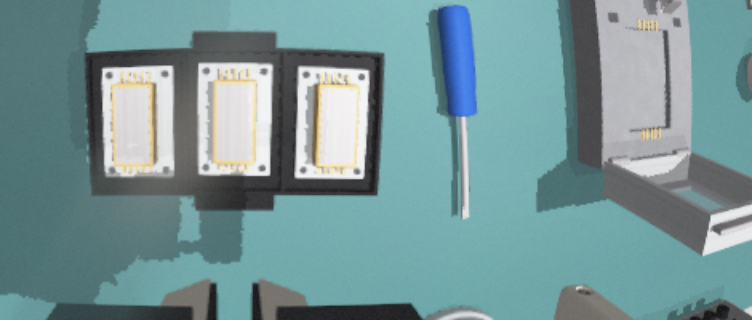

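The module lies flat in the middle bay (crop ~(235,120)) between the two spares, undisturbed. The cover is standing open at the right. Next I go round behind the cover, staying high.

{"op": "apply_moves", "data": {
  "deltas": [
    [255, -5, 45, -12, -2],
    [255, -10, 92, -24, -5],
    [255, -14, 140, -24, -7],
    [255, -18, 188, -24, -9.3],
    [255, -20, 235, -24, -9.3]
  ]
}}

```text
time: 16.75
tool_pos: [0.6151, 0.0425, 0.2396]
orientation: [-3.141, -0.001, -3.141]
force: [0.3, -0.2, 0.4]
gripper_width: 0.003
```

```bash
python3 -c "
from h import *
go(.655,.188,.24,180)
r=.113
print('arc of TCP rel. to first point (tool x, tool z) mm:')
p0=None
for th in list(range(94,0,-6))+[0]:
    t=np.radians(th);X=.068-r*np.cos(t)+.03*np.sin(t)+.0095+.510;Z=.041+r*np.sin(t)+.03*np.cos(t)
    p0=p0 or (X,Z); print(th,round(X,4),round(Z,4),'dx',round((p0[0]-X)*1000,1),'dz',round((p0[1]-Z)*1000,1))
"
```

```text
t 16.75 pos [0.6151 0.0425 0.2396] yaw -179.99 F [ 0.3 -0.2  0.4] -> delta [-39.9 145.5  -0.4] twist 0.0
arc of TCP rel. to first point (tool x, tool z) mm:
94 0.6253 0.1516 dx 0.0 dz 0.0
88 0.6135 0.155 dx 11.8 dz -3.3
82 0.6015 0.1571 dx 23.8 dz -5.4
76 0.5893 0.1579 dx 36.0 dz -6.3
70 0.577 0.1574 dx 48.3 dz -5.8
64 0.5649 0.1557 dx 60.4 dz -4.1
58 0.5531 0.1527 dx 72.2 dz -1.1
52 0.5416 0.1485 dx 83.7 dz 3.1
46 0.5306 0.1431 dx 94.7 dz 8.5
40 0.5202 0.1366 dx 105.1 dz 15.0
34 0.5106 0.1291 dx 114.7 dz 22.6
28 0.5018 0.1205 dx 123.5 dz 31.1
22 0.494 0.1111 dx 131.3 dz 40.5
16 0.4871 0.101 dx 138.2 dz 50.6
10 0.4814 0.0902 dx 143.9 dz 61.5
4 0.4769 0.0788 dx 148.4 dz 72.8
0 0.4745 0.071 dx 150.8 dz 80.6
```

{"op": "apply_moves", "data": {
  "deltas": [
    [255, -12, 45, 0, 0],
    [255, -25, 92, 0, 0],
    [255, -38, 132, 0, 0],
    [255, -40, 145, 10, 0],
    [255, -40, 145, 40, 0]
  ]
}}

```text
time: 17.25
tool_pos: [0.6565, 0.1897, 0.2011]
orientation: [3.139, 0.003, -3.138]
force: [1.0, -0.9, 0.2]
gripper_width: 0.007
```

{"op": "apply_moves", "data": {
  "deltas": [
    [255, 0, 0, 30, 0],
    [255, 0, 0, 48, 0],
    [255, 0, 0, 48, 0],
    [255, 0, 0, 48, 0]
  ]
}}

```text
time: 17.65
tool_pos: [0.6555, 0.1851, 0.1521]
orientation: [-3.141, -0.001, 3.14]
force: [-0.1, -0.4, 1.0]
gripper_width: 0.006
```

```bash
python3 - <<'E'
from h import *
go(.6253,.188,.1516,180)
E
```

```text
t 17.65 pos [0.6555 0.1851 0.1521] yaw 179.91 F [-0.1 -0.4  1. ] -> delta [30.2  2.9  0.5] twist -0.1
```

{"op": "apply_moves", "data": {
  "deltas": [
    [255, 12, 1, 0, 0],
    [255, 22, 2, 0, 0],
    [255, 28, 2, 0, 0],
    [255, 34, 2, 0, 0],
    [255, 40, 2, -2, 0]
  ]
}}

```text
time: 18.15
tool_pos: [0.6161, 0.1881, 0.1549]
orientation: [3.141, 0.001, 3.141]
force: [1.6, 1.2, -2.0]
gripper_width: 0.003
```

{"op": "apply_moves", "data": {
  "deltas": [
    [255, 6, 0, -1, 0],
    [255, 12, 0, -2, 0],
    [255, 18, 0, -3, 0],
    [255, 24, 0, -3, 0],
    [255, 30, 0, -2.5, 0]
  ]
}}

```text
time: 18.65
tool_pos: [0.5855, 0.188, 0.1569]
orientation: [3.141, 0.0, 3.141]
force: [1.2, 1.0, 2.0]
gripper_width: 0.004
```

```bash
python3 - <<'E'
from h import *
go(.5770,.188,.1574,180)
im=save('top','t9')
for m in mark_of('wrist','cover_front')[:0]: pass
for m in mark_of('top','cover_front')[:2]: print(m, at('top',m['xy'],.157))
E
```

```text
t 18.65 pos [0.5855 0.188  0.1569] yaw 179.96 F [1.2 1.  2. ] -> delta [ 8.5 -0.  -0.5] twist -0.0
{'xy': [245.9, 201.1], 'p': 0.75} [0.5739 0.1784 0.157 ]
```

{"op": "apply_moves", "data": {
  "deltas": [
    [255, 6, 0, -0.4, 0],
    [255, 12, 0, 0, 0],
    [255, 18, 0, 0.8, 0],
    [255, 25, 0, 2.3, 0],
    [255, 32, 0, 4.1, 0]
  ]
}}

```text
time: 19.3
tool_pos: [0.5532, 0.1879, 0.1525]
orientation: [-3.142, -0.0, 3.141]
force: [2.4, -0.2, 0.1]
gripper_width: 0.004
```

{"op": "apply_moves", "data": {
  "deltas": [
    [255, 6, 0, 2, 0],
    [255, 11.5, 0, 4.2, 0],
    [255, 17, 0, 6.7, 0],
    [255, 22.5, 0, 9.6, 0],
    [255, 28, 0, 13, 0]
  ]
}}

```text
time: 19.8
tool_pos: [0.5255, 0.1881, 0.1395]
orientation: [3.141, 0.0, 3.141]
force: [2.3, 1.1, 0.4]
gripper_width: 0.004
```

```bash
python3 - <<'E'
from h import *
go(.5202,.188,.1366,180)
E
```

```text
t 19.8 pos [0.5255 0.1881 0.1395] yaw 179.95 F [2.3 1.1 0.4] -> delta [ 5.3 -0.1  2.9] twist -0.0
```

{"op": "apply_moves", "data": {
  "deltas": [
    [255, 5.3, 0, 3, 0],
    [255, 10, 0, 6.5, 0],
    [255, 15, 0, 10.5, 0],
    [255, 19.5, 0, 14.7, 0],
    [255, 23.7, 0, 19, 0]
  ]
}}

```text
time: 20.3
tool_pos: [0.5018, 0.1881, 0.1203]
orientation: [3.141, 0.0, 3.141]
force: [1.4, 1.4, 0.6]
gripper_width: 0.004
```

{"op": "apply_moves", "data": {
  "deltas": [
    [255, 4, 0, 4.7, 0],
    [255, 7.8, 0, 9.4, 0],
    [255, 11.3, 0, 14.5, 0],
    [255, 14.7, 0, 19.5, 0],
    [255, 17, 0, 24, 0]
  ]
}}

```text
time: 20.8
tool_pos: [0.4847, 0.188, 0.0961]
orientation: [-3.142, -0.0, 3.141]
force: [0.7, 0.4, 0.9]
gripper_width: 0.004
```

```bash
python3 - <<'E'
from h import *
go(.4814,.188,.0902,180)
read_camera('wrist')
im=save('wrist','w10')
for m in mark_of('wrist','cover_front')[:2]: print(m, at('wrist',m['xy'],.098))
E
```

```text
t 20.8 pos [0.4847 0.188  0.0961] yaw 179.95 F [0.7 0.4 0.9] -> delta [ 3.3 -0.   5.9] twist -0.0
{'xy': [313.5, 242.9], 'p': 0.67} [0.4774 0.1852 0.098 ]
{'xy': [29.8, 219.2], 'p': 0.51} [ 0.4682 -0.0361  0.098 ]
```

{"op": "apply_moves", "data": {
  "deltas": [
    [255, 2.5, 0, 4, 0],
    [255, 4.5, 0, 8, 0],
    [255, 6, 0, 11, 0],
    [255, 7, 0, 14, 0],
    [255, 7.8, 0, 16, 0]
  ]
}}

```text
time: 21.45
tool_pos: [0.4776, 0.1881, 0.0807]
orientation: [3.141, 0.001, 3.141]
force: [1.1, -1.2, 9.0]
gripper_width: 0.002
```

{"op": "apply_moves", "data": {
  "deltas": [
    [255, 0, 0, 1, 0],
    [255, 0, 0, 2, 0],
    [255, 0, 0, 3, 0],
    [255, 0, 0, 4, 0],
    [255, 0, 0, 4, 0]
  ]
}}

```text
time: 21.95
tool_pos: [0.4764, 0.188, 0.0767]
orientation: [-3.141, -0.002, 3.141]
force: [-3.9, -1.2, 9.7]
gripper_width: 0.003
```

{"op": "apply_moves", "data": {
  "deltas": [
    [255, 0, 0, 0.7, 0],
    [255, 0, 0, 1.4, 0],
    [255, 0, 0, 2, 0],
    [255, 0, 0, 2, 0]
  ]
}}

```text
time: 22.35
tool_pos: [0.4759, 0.188, 0.0746]
orientation: [-3.141, -0.002, 3.141]
force: [-4.8, -0.3, 9.1]
gripper_width: 0.006
```

{"op": "apply_moves", "data": {
  "deltas": [
    [255, 1, 0, 0.7, 0],
    [255, 1.5, 0, 1.4, 0],
    [255, 1.5, 0, 2, 0],
    [255, 1.5, 0, 2, 0]
  ]
}}

```text
time: 22.75
tool_pos: [0.4755, 0.188, 0.0723]
orientation: [-3.141, -0.001, 3.141]
force: [0.1, 0.6, 0.3]
gripper_width: 0.011
```

{"op": "apply_moves", "data": {
  "deltas": [
    [255, 0.5, 0, 0.7, 0],
    [255, 0.5, 0, 1.4, 0],
    [255, 0.5, 0, 1.4, 0]
  ]
}}

```text
time: 23.05
tool_pos: [0.4753, 0.188, 0.0711]
orientation: [-3.141, -0.0, 3.141]
force: [-1.0, -0.5, 2.2]
gripper_width: 0.003
```

The force fell away at z≈0.072, which is the click. One light extra press, then I retreat and check that it stays down.

{"op": "apply_moves", "data": {
  "deltas": [
    [255, 0, 0, 0.7, 0],
    [255, 0, 0, 0.7, 0]
  ]
}}

```text
time: 23.25
tool_pos: [0.4752, 0.188, 0.0705]
orientation: [-3.142, -0.0, 3.141]
force: [-0.2, -0.5, 3.1]
gripper_width: 0.002
```

{"op": "apply_moves", "data": {
  "deltas": [
    [255, 0, 0, -2, 0],
    [255, 0, 0, -5, 0],
    [255, 0, 0, -12, 0],
    [255, 0, 0, -20, 0],
    [255, 0, 0, -40, 0]
  ]
}}

```text
time: 23.75
tool_pos: [0.4747, 0.1877, 0.1105]
orientation: [-3.141, -0.002, 3.141]
force: [-0.1, -0.7, -0.2]
gripper_width: 0.006
```

{"op": "apply_moves", "data": {
  "deltas": [
    [255, 15, -35, -30, 0],
    [255, 25, -80, -60, 0],
    [255, 30, -125, -80, 0],
    [255, 30, -150, -80, 0],
    [255, 30, -150, -80, 0]
  ]
}}

```text
time: 24.25
tool_pos: [0.4455, 0.0338, 0.1923]
orientation: [-3.141, 0.003, 3.134]
force: [0.5, -0.0, -0.1]
gripper_width: 0.008
```

{"op": "apply_moves", "data": {
  "deltas": [
    [255, 0, 0, 0, 0],
    [255, 0, 0, 0, 0],
    [255, 0, 0, 0, 0],
    [255, 0, 0, 0, 0],
    [255, 0, 0, 0, 0]
  ]
}}

```text
time: 24.75
tool_pos: [0.4452, 0.0386, 0.1903]
orientation: [-3.141, -0.001, -3.141]
force: [-0.6, -0.1, 0.2]
gripper_width: 0.0
```

```bash
python3 - <<'E'
from h import *
go(.48,.188,.1,180)
w=save('wrist','w11'); t=save('top','t11'); s=save('side','s11')
a=cv2.resize(t[180:290,200:430,::-1],(800,383),interpolation=cv2.INTER_CUBIC)
b=cv2.resize(s[130:300,210:400,::-1],(240,215)); c=cv2.resize(w[90:250,280:640,::-1],(484,215))
o=np.zeros((600,800,3),np.uint8);o[:383]=a;o[384:599,:240]=b;o[384:599,250:734]=c
cv2.imwrite('pics/fin.png',o)
for m in mark_of('top','cover_front')[:2]: print(m)
E
```

```text
t 24.75 pos [0.4452 0.0386 0.1903] yaw -179.99 F [-0.6 -0.1  0.2] -> delta [-34.9 149.4  90.3] twist 0.0
{'xy': [315.3, 218.8], 'p': 0.6}
{'xy': [319.8, 144.6], 'p': 0.56}
```

View pics/fin.png

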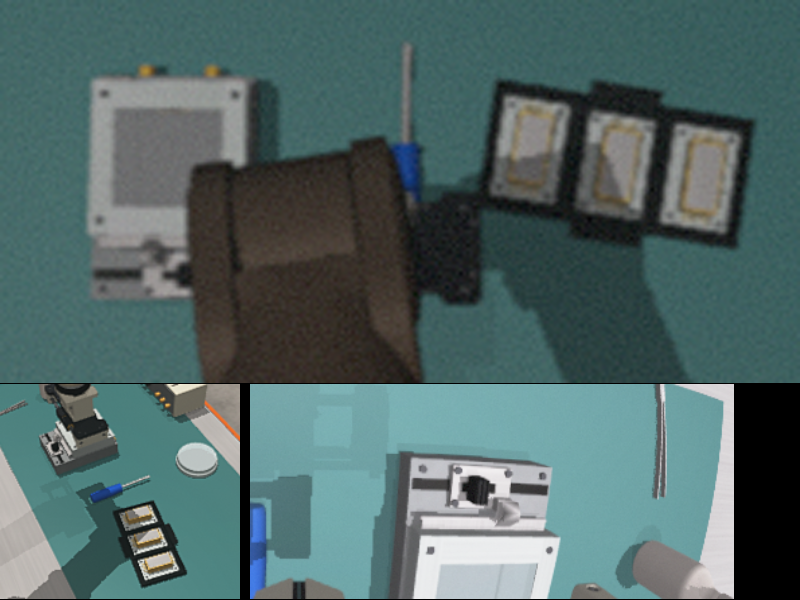

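The final view shows the cover shut, 1.5 s after the press ended, with the hook over its lip (wrist crop ~(508,512)). The nest is empty, all three modules lie flat in the tray, and the driver hasn't moved. I'm handing the job in.

```bash
python3 -c "
from plant import *
print(job_done())"
```

```text
the job is handed in; nothing more can be done
None
```

The job is done and handed in at about 25 s of the 66 s allowed; no verdict came back.

- **Latch and cover:** I slid the latch tab about 8–9 mm with roughly 3 N (single noisy readings up to 3.9 N). The cover swung open by itself.
- **Module:** I gripped it by the housing (29.6 mm measured), set it down in the tray's middle bay with about 4 N of contact, and released it.
- **Closing:** I swung the cover down and pressed it with up to about 10 N. The force dropped at 72 mm height, which I took as the click, and I finished with a light 3 N press.

**Last checks:** In the final pictures the cover stayed flat after I let go, with the hook over its lip. The nest is empty and all three modules lie flat in the tray. The driver, bottle, wafer box and tweezers look where they were; the chip box was not in the final pictures. The arm is clear with no measurable force on it.

**Disagreements and misses:**
- The top camera placed the fixture about 5 mm off in y from the wrist camera. I used the wrist value, and touching the tab agreed with it.
- In the last top view the network's two cover-front marks were false, because the arm partly hid the cover. I judged that it was shut from the wrist view and the force drop.
- While gripping in the nest the wrist read +7.6 N upward for a moment, probably the fingertips touching the module's plate.

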